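# Open the dosing shutter to its stop and sound the piston

## Robot

A 7-joint arm with a two-finger parallel gripper is mounted at the origin on the work surface. World frame = base frame: x ahead of the robot, y to its left, z up, the work surface at z = 0. Lengths are in m, angles in rad, forces in N, time in s.
With the tool pointing down it reaches from about 0.4 to 0.875 m from the base axis. Payload 19.3 kg.
Tool frame: the origin (TCP) lies midway between the tips of the shut fingers; the grasp point (between the pads) lies 19 mm behind it; x points along the fingers, y is the direction in which the jaws open and shut, and the axes are right-handed (so a half turn about x gives the same grasp; the last joint's range is limited). The gripper opens to 85 mm and grips with 20 to 120 N. Pads are 22 mm wide; open, the fingers measure 114 mm over their backs; the gripper's body (76 mm by 85 mm) begins 54 mm behind the grasp point. The pads swing forward as they close: fully open they stand 13 mm farther back than shut.
Start: joints at [1.278, 0.521, -0.036, 1.599, 0.021, 1.021, -0.113], TCP at [0.138, -0.61, 0.231] pointing down, gripper open.
Joint ranges: [-2.91, 2.91], [-0.3, 2.13], [-1.5, 1.42], [0.17, 2.43], [-1.26, 4.41], [0.16, 1.93], [-2.52, 2.52]. Speed limits (rad/s): [1.89, 1.89, 2.39, 2.39, 3.01, 3.01, 3.01].

## Interface

Orientations are given as [roll, pitch, yaw] about the fixed x, y, z axes, in that order (R = Rz(yaw) Ry(pitch) Rx(roll)).
In Python, from workcell import telemetry, vision, workorder gives the robot as it stands. The module is installed in compiled form; this text tells all that it offers.
- The arm moves only by the tool play_rows, never from a script. Its argument "deltas" is a list of rows, each a list of 7 numbers: the shift along the world's x, y, z in mm, then the turn, a rotation vector about the world's x, y, z in degrees, then the finger opening in mm, from 0 to 85.4. In form: [[x, y, z, wx, wy, wz, jaw], ...]. A call has 1 to 8 rows; each row shifts and turns the commanded pose from where the row before left it; what a row does not reach is not made up. A row lasts 1/8 s, in which the tool goes at most 62.5 mm and 10.7 degrees, less where a joint would pass 70% of its speed; a pose out of reach is approached as far as the arm can. A call with a gripper value outside its range is refused whole. The fingers move at their own pace and stop on an object; "grip_force" is the grip in N (left out, the last holds). Time passes only in rows, so rows that do not move let the fingers close. It gives the time, the measured TCP pose, the force and the opening at its end, in the units of the state.
- telemetry.observe(): the state, without advancing time (a new reading comes with each control period).
- vision.grab_frame(name): name is "scene" or "top"; returns the picture (400x640x3 uint8, red, green, blue); there is no depth.
- vision.camera_info(name): a dict with "mtx" (3x3 intrinsics, pixels), "rvec" (rotation vector, rad) and "tvec" (3), from world to camera coordinates, as OpenCV has them. Camera axes: x right, y down, z forward; pixel columns grow to the right and rows downward; lengths in m; the calibration is good to about 2 mm. A picture is of the moment at which its call begins. camera_info takes no time and is no camera call.
- workorder.job_done(): hands the job in, once; it reports no verdict.
The state is a dict: "clock": time; "qpos": joint angles; "qd": joint speeds; "joint_efforts": joint torques, N m; "position": TCP position; "tool_rot": TCP orientation; "force": force on the tool from outside, world axes, zero at the start; "moment": the same for the moment, N m; "grip_width": finger opening in m.
Only numpy, scipy, OpenCV 4.12 (cv2) and the standard library are available. Lean on these libraries where they do the work, as an engineer would, in place of code of your own. Each camera call takes 0.05 s, during which the arm holds its last target. There are 200 camera calls.

## Task

Pull the dosing unit's stiff shutter out until you feel it press lightly against the clamped stop block, without shifting the stop, and leave it there, touching the stop. Then take the depth rod out of its holder, lower it upright down the middle of the opened bore until it bottoms out on the piston, keep it pressed gently down there for a good second, then let go and leave it standing in the bore. Leave the other things on the table alone.

Things in the scene. Friction and masses are not known exactly. Their poses are not given: they have to be found in the camera images.
- unit: Dosing unit, fixed to the table: aluminium block 120 x 120 mm, 85 mm high, with a blind vertical bore, and a 110 mm wide raised bed running 190 mm from the block towards the unit's -x, carrying two steel guide rails (tops at 101 mm, bolt heads on them up to 111 mm). Origin under the bore axis at table height, z up. The shutter opens along the unit's own -x.
- bore_mouth (a point): Centre of the mouth of the blind bore, 85 mm above the table in the block's top face; bore diameter 26 mm. The shutter covers it when shut and clears it wholly when it is against the stop. In the bore sits a stiff steel piston, its flat top at an unknown 43 to 70 mm below the mouth; it does not yield to a push below 60 N.
- gate: Shutter: flat steel plate 130 mm long (along its x), 84 mm wide, 8 mm thick, with an upright black grip bar across it, 14 mm thick along x, 60 mm wide along y, 48 mm tall. Origin at the foot of the grip bar's centre, on the plate's top face, 93 mm above the table; axes as the unit's. The plate's leading edge, which meets the stop, lies 30 mm to -x of this origin. Slides along the unit's x only, with about 9 N of sliding friction; it stays where it is left.
- stop: Stop block clamped between the rails ahead of the shutter: dark steel, 26 mm long, 70 mm wide, its top at 100 mm above the table. Origin in the middle of its face towards the shutter, 89 mm above the table; axes as the unit's. The shutter touches it when the gate origin lies 30 mm to +x of this origin; the shutter is then 62 to 90 mm from fully shut. The clamp slips if pushed with more than about 14 N on top of the shutter's own friction.
- holder: Grey printed rod holder fixed to the table: foot 100 x 80 x 10 mm, upright block 50 x 50 mm up to 70 mm height with a 17.5 mm wide hole 50 mm deep. Origin under its centre.
- rod: Depth rod standing upright in the holder, tip 20 mm above the table: steel rod of 14 mm diameter with a black round grip of 26 mm diameter on its top 45 mm; 190 mm long in all, about 0.2 kg. Origin at the centre of its lower tip, z along the rod towards the grip.
- rod_tip (a point): Centre of the depth rod's lower tip (same point as the rod's origin).
- bracket_a: Bystander: grey printed cone bracket, foot 80 x 60 mm, 95 mm tall. Origin under its centre.
- bracket_b: Bystander: another such cone bracket. Origin under its centre.
- can: Bystander: grey can, 60 mm diameter, 150 mm tall. Origin under its centre.
- driver: Bystander: screwdriver lying on the table.
- wrench: Bystander: wrench lying on the table.
- plate: Bystander: copper plate 120 x 90 x 10 mm lying flat. Origin under its centre.
Mind the look-alikes: they are no part of the job. What is shaped like the rod but blue or yellow is not meant.

How it is judged:
By the outcome, as a careful person would: the job done as asked, in the order asked, and still so for the second after the job is handed in, with the robot touching nothing.
It also fails if it takes over 72 s, if anything falls off the work surface, if the arm or the gripper's body presses on something with over 40 N, if the wrist force passes 120 N, or if a joint passes its speed limit or range.

## Working session

There is one attempt and no reset: what is moved stays moved. The work goes in short steps, Python scripts to look and compute and a tool call to move; the robot and the scene stay as the last step left them, time stands still between calls to the robot, and variables do not carry over. Pictures are saved under pics/ and viewed, about 8 in all and at most 12, crops included, and the job is handed in when it is done.

Besides the shell and the picture viewer there is one more tool, called after "Emit:" by a JSON object that holds its "api" and its "payload", one argument or row to a line. play_rows: Moves the arm, as the interface text tells. Its arguments: {"type":"object","properties":{"deltas":{"type":"array","items":{"type":"array","items":{"type":"number"}}},"grip_force":{"type":"number"}},"required":["deltas"]}

```bash
mkdir -p pics; python3 - <<'E'
from workcell import telemetry, vision
import cv2,json
print(telemetry.observe())
for n in("scene","top"):
    im=vision.grab_frame(n); cv2.imwrite(f"pics/{n}0.png",im[:,:,::-1]); print(n,vision.camera_info(n))
E
```

```text
{'clock': 0.0, 'qpos': array([ 1.27781452,  0.5219979 , -0.03632912,  1.6000012 ,  0.02118513,
        1.02110154, -0.11275785]), 'qd': array([ 1.09151212e-05, -1.39145302e-03,  1.18821916e-04, -6.15264381e-04,
        3.88876446e-04,  1.39632655e-03,  1.30796671e-03]), 'joint_efforts': array([ 4.81211446e-04, -9.27105904e+01,  1.97970405e+00, -3.69942892e+01,
        1.77244894e-02,  8.28851829e-03, -1.21704225e-04]), 'position': array([ 0.13798426, -0.60923285,  0.23073819]), 'tool_rot': array([-1.51124839,  1.56967274,  1.85315183]), 'force': array([0.27685497, 0.4610504 , 0.31844199]), 'moment': array([-5.66963702e-05,  2.94068011e-03,  2.47479949e-02]), 'grip_width': 0.08537294151900733}
scene {'mtx': array([[419.47840984,   0.        , 320.13990565],
       [  0.        , 419.47840984, 198.02690792],
       [  0.        ,   0.        ,   1.        ]]), 'rvec': array([ 1.39507856,  2.20437813, -0.8895357 ]), 'tvec': array([ 0.25830125, -0.30698734,  1.59957099])}
top {'mtx': array([[393.15859371,   0.        , 316.49563266],
       [  0.        , 393.15859371, 207.12581219],
       [  0.        ,   0.        ,   1.        ]]), 'rvec': array([ 2.16218665, -2.1406059 ,  0.16038878]), 'tvec': array([-0.02390925,  0.58737863,  1.01226872])}
```

View pics/scene0.png

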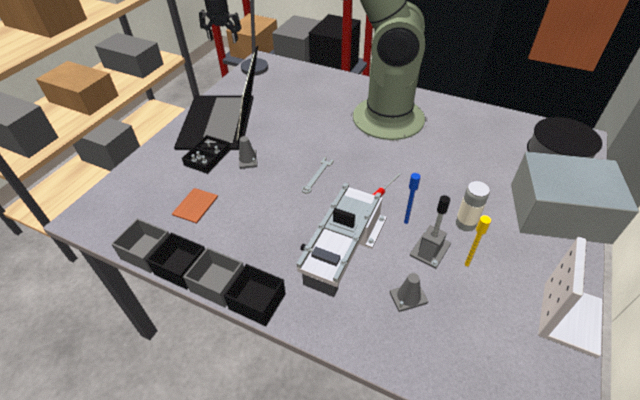

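View pics/top0.png

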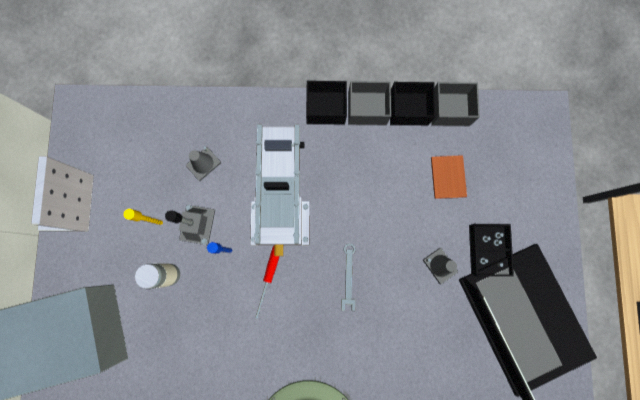

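```bash
cat > h.py <<'E'
import numpy as np,cv2
from workcell import telemetry,vision,workorder
def cam(n):
    c=vision.camera_info(n); return c['mtx'],cv2.Rodrigues(c['rvec'])[0],c['tvec']
def ray(n,u,v,z):
    K,R,t=cam(n); C=-R.T@t; d=R.T@np.linalg.solve(K,[u,v,1.]); return C+d*(z-C[2])/d[2]
def proj(n,p):
    K,R,t=cam(n); q=K@(R@np.array(p,float)+t); return q[:2]/q[2]
def tri(a,b):
    A=[];B=[]
    for n,(u,v) in(("scene",a),("top",b)):
        K,R,t=cam(n); C=-R.T@t; d=R.T@np.linalg.solve(K,[u,v,1.]); d/=np.linalg.norm(d)
        P=np.eye(3)-np.outer(d,d); A.append(P);B.append(P@C)
    p=np.linalg.lstsq(np.vstack(A),np.hstack(B),rcond=None)[0]; return p
def crop(n,x0,y0,x1,y1,k,f,im=None):
    im=vision.grab_frame(n) if im is None else im
    cv2.imwrite(f,cv2.resize(im[y0:y1,x0:x1,::-1],None,fx=k,fy=k,interpolation=cv2.INTER_CUBIC)); return im
E
python3 - <<'E'
from h import *
for p in([0,0,0],[.138,-.61,.231],[.5,0,0],[.5,.3,0]): print(p,proj("scene",p),proj("top",p))
a=cv2.imread("pics/top0.png"); b=cv2.imread("pics/scene0.png")
a=cv2.resize(a[110:260,120:320],None,fx=4,fy=4,interpolation=cv2.INTER_CUBIC)
cv2.imwrite("pics/t1.png",a)
b=cv2.resize(b[165:305,290:490],None,fx=4,fy=4,interpolation=cv2.INTER_CUBIC)
cv2.imwrite("pics/s1.png",b)
E
```

```text
[0, 0, 0] [387.87794242 117.5212203 ] [307.20943667 435.25985436]
[0.138, -0.61, 0.231] [223.22106079  44.52963502] [603.51591547 413.9629849 ]
[0.5, 0, 0] [333.70221162 205.27539734] [309.53180372 240.67591911]
[0.5, 0.3, 0] [429.27508899 237.89911403] [200.3979228  239.59175181]
```

View pics/t1.png

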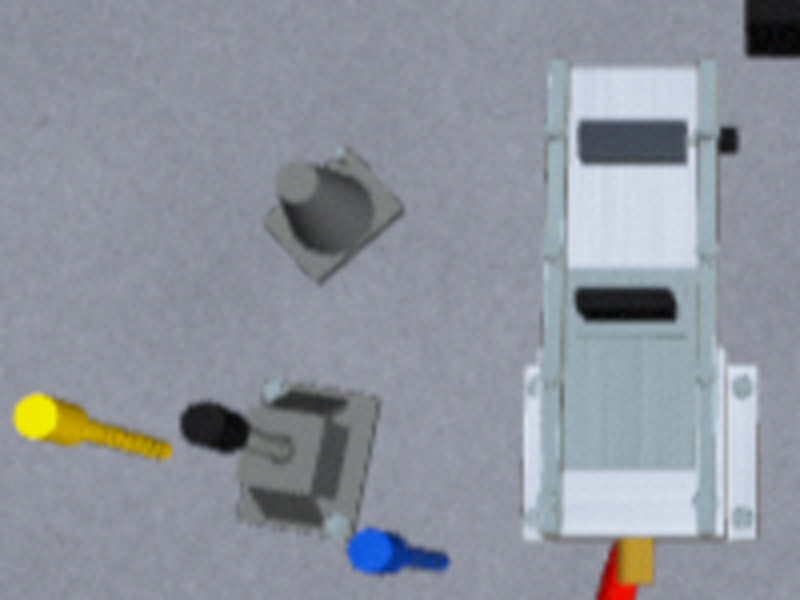

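View pics/s1.png

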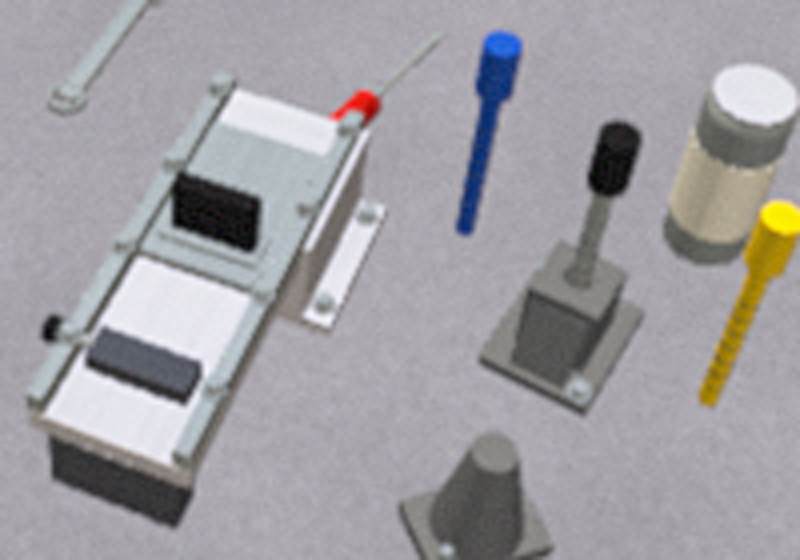

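```bash
python3 - <<'E'
from h import *
np.set_printoptions(precision=4,suppress=True)
T=lambda u,v:((u+.5)/4-.5+120,(v+.5)/4-.5+110)
S=lambda u,v:((u+.5)/4-.5+290,(v+.5)/4-.5+165)
for n in("scene","top"):
    K,R,t=cam(n);print(n,-R.T@t)
t=lambda name,u,v,z:print(name,ray("top",*T(u,v),z))
s=lambda name,u,v,z:print(name,ray("scene",*S(u,v),z))
for u,v in((578,120),(688,121),(578,160),(687,163)): t("stop",u,v,.1)
for u,v in((568,268),(697,268),(565,470),(692,470)): t("plate/railedge",u,v,.093)
for u,v in((575,290),(668,290),(585,320),(676,320),(668,304)): t("bar",u,v,.141)
for u,v in((550,538),(715,540)): t("blockback",u,v,.085)
for u,v in((548,60),(716,60)): t("rail end",u,v,.101)
for u,v in((550,538),(715,538)): t("rail start",u,v,.101)
s("stop front L",90,350,.1);s("stopR",190,395,.1);s("stop back",107,328,.1);s("stop back",202,370,.1)
s("plate lead",142,258,.093);s("plate lead",250,292,.093)
s("bar",175,178,.141);s("bar",258,200,.141)
print("rodtop",tri(S(622,133),T(203,425)));t("rodtop",203,425,.21);s("rodtop",622,133,.21)
t("hole",285,447,.07);s("hole",583,280,.07)
for u,v in((265,382),(380,395),(238,522),(355,535)): t("foot",u,v,.01)
for u,v in((553,190),): pass
E
```

```text
scene [1.2984 0.3522 0.9538]
top [ 0.4389 -0.011   1.0851]
stop [0.7545 0.1198 0.1   ]
stop [0.7547 0.0485 0.1   ]
stop [0.7278 0.119  0.1   ]
stop [0.7266 0.0487 0.1   ]
plate/railedge [0.6581 0.1243 0.093 ]
plate/railedge [0.659  0.0414 0.093 ]
plate/railedge [0.5277 0.1224 0.093 ]
plate/railedge [0.5285 0.0422 0.093 ]
bar [0.6338 0.1131 0.141 ]
bar [0.6344 0.0563 0.141 ]
bar [0.6152 0.1065 0.141 ]
bar [0.6158 0.0511 0.141 ]
bar [0.6257 0.0561 0.141 ]
blockback [0.4852 0.1317 0.085 ]
blockback [0.4849 0.0273 0.085 ]
rail end [0.7944 0.1403 0.101 ]
rail end [0.7957 0.031  0.101 ]
rail start [0.4844 0.1294 0.101 ]
rail start [0.4855 0.0267 0.101 ]
stop front L [0.7509 0.0536 0.1   ]
stopR [0.7552 0.1239 0.1   ]
stop back [0.7311 0.0557 0.1   ]
stop back [0.7352 0.123  0.1   ]
plate lead [0.6651 0.0491 0.093 ]
plate lead [0.6612 0.1245 0.093 ]
bar [0.6307 0.0569 0.141 ]
bar [0.6256 0.1131 0.141 ]
rodtop [0.54   0.3113 0.2094]
rodtop [0.5404 0.3094 0.21  ]
rodtop [0.5396 0.3128 0.21  ]
hole [0.5429 0.3069 0.07  ]
hole [0.541  0.3155 0.07  ]
foot [0.5939 0.3419 0.01  ]
foot [0.5857 0.2624 0.01  ]
foot [0.4974 0.3548 0.01  ]
foot [0.4894 0.275  0.01  ]
```

```bash
cat >> h.py <<'E'
from scipy.spatial.transform import Rotation as Ro
def state():
    s=telemetry.observe(); R=Ro.from_euler('xyz',s['tool_rot']).as_matrix()
    print(round(s['clock'],2),'pos',np.round(s['position'],4),'F',np.round(s['force'],1),'M',np.round(s['moment'],2),'w',round(s['grip_width'],4),'q',np.round(s['qpos'],2))
    print('x',np.round(R[:,0],4),'yawY deg',round(np.degrees(np.arctan2(R[1,1],R[0,1])),2)); return s,R
E
python3 -c "
from h import *
state()"
```

```text
0.1 pos [ 0.138  -0.6093  0.2308] F [ 0.1 -0.2 -1. ] M [-0.04  0.02 -0.01] w 0.0849 q [ 1.28  0.52 -0.04  1.6   0.02  1.02 -0.11]
x [-3.e-04  9.e-04 -1.e+00] yawY deg -77.24
```

Emit:
{"api": "play_rows", "payload": {
  "deltas": [
    [0,0,60,0,0,0,85],
    [0,0,60,0,0,0,85],
    [0,0,60,0,0,0,85],
    [0,0,60,0,0,0,85],
    [0,0,30,0,0,0,85]
  ]
}}

```text
clock: 0.72
position: [0.138, -0.6096, 0.5044]
tool_rot: [1.643, 1.568, -1.276]
force: [0.2, 0.2, -1.3]
grip_width: 0.0848
```

Emit:
{"api": "play_rows", "payload": {
  "deltas": [
    [32,46,0,0,0,5.2,85],
    [32,46,0,0,0,5.2,85],
    [32,46,0,0,0,5.2,85],
    [32,46,0,0,0,5.2,85],
    [32,46,0,0,0,5.2,85],
    [32,46,0,0,0,5.2,85],
    [32,46,0,0,0,5.2,85],
    [32,46,0,0,0,5.2,85]
  ]
}}

```text
clock: 1.72
position: [0.3947, -0.2398, 0.5013]
tool_rot: [-0.185, 1.571, -2.375]
force: [1.3, -0.4, 0.4]
grip_width: 0.0849
```

Emit:
{"api": "play_rows", "payload": {
  "deltas": [
    [32,46,-30,0,0,5.2,60],
    [32,46,-30,0,0,5.2,60],
    [32,46,-30,0,0,5.2,60],
    [32,46,-30,0,0,5.2,60],
    [32,46,-30,0,0,5.2,60],
    [32,46,-30,0,0,5.2,60],
    [40,50,-30,0,0,5,60],
    [0,0,-20,0,0,0,60]
  ]
}}

```text
clock: 2.72
position: [0.6187, 0.0782, 0.2753]
tool_rot: [-2.359, 1.567, 2.369]
force: [-0.6, -0.8, 0.4]
grip_width: 0.0603
```

```bash
python3 -c "
from h import *
state()"
```

```text
2.73 pos [0.6187 0.0782 0.2753] F [-0.6 -0.8  0.4] M [-0.    0.09  0.01] w 0.0603 q [ 0.21  0.55 -0.65  1.53  0.34  1.19 -0.49]
x [-0.0024  0.0023 -1.    ] yawY deg 0.92
```

Emit:
{"api": "play_rows", "payload": {
  "deltas": [
    [9,6,-10,0,0,0,60],
    [0,0,-50,0,0,0,60],
    [0,0,-50,0,0,0,60],
    [0,0,-45,0,0,0,60],
    [0,0,-8,0,0,0,60],
    [0,0,0,0,0,0,60]
  ]
}}

```text
clock: 3.48
position: [0.6279, 0.08, 0.116]
tool_rot: [1.708, 1.57, 0.147]
force: [-0.7, 0.3, 0.2]
grip_width: 0.0599
```

```bash
python3 -c "
from h import *
state()
crop('scene',290,165,490,305,4,'pics/s2.png')"
```

```text
3.48 pos [0.6279 0.08   0.116 ] F [-0.7  0.3  0.2] M [-0.01  0.02 -0.01] w 0.0599 q [ 0.15  0.73 -0.57  1.65  0.48  0.91 -0.6 ]
x [ 1.e-03  1.e-04 -1.e+00] yawY deg 0.53
```

View pics/s2.png

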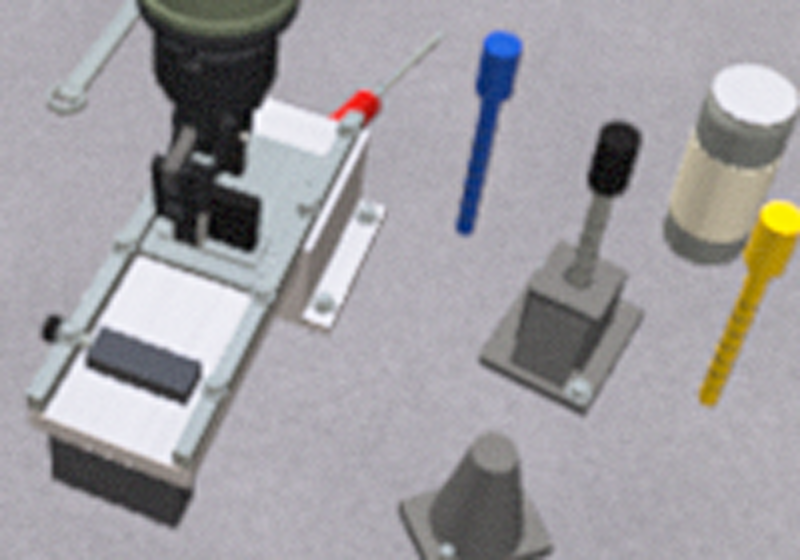

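Emit:
{"api": "play_rows", "payload": {
  "deltas": [
    [0,4,-10,0,0,0,40],
    [0,0,0,0,0,0,25],
    [0,0,0,0,0,0,8],
    [0,0,0,0,0,0,8],
    [0,0,0,0,0,0,8]
  ],
  "grip_force": 50
}}

```text
clock: 4.15
position: [0.6277, 0.0843, 0.1053]
tool_rot: [1.865, 1.57, 0.305]
force: [3.9, 1.6, 2.8]
grip_width: 0.0133
```

```bash
python3 -c "
from h import *
state()"
```

```text
4.15 pos [0.6277 0.0843 0.1053] F [3.9 1.6 2.8] M [ 0.31 -0.63  0.06] w 0.0133 q [ 0.14  0.74 -0.57  1.66  0.49  0.89 -0.61]
x [ 1.2e-03  4.0e-04 -1.0e+00] yawY deg 0.57
```

Emit:
{"api": "play_rows", "payload": {
  "deltas": [
    [5,0,0,0,0,0,8],
    [8,0,0,0,0,0,8],
    [8,0,0,0,0,0,8],
    [8,0,0,0,0,0,8],
    [8,0,0,0,0,0,8],
    [5,0,0,0,0,0,8],
    [4,0,0,0,0,0,8]
  ]
}}

```text
clock: 5.03
position: [0.6724, 0.0847, 0.1052]
tool_rot: [-1.692, 1.569, 3.031]
force: [-8.9, 2.2, 13.4]
grip_width: 0.0135
```

```bash
python3 -c "
from h import *
state()"
```

```text
5.03 pos [0.6724 0.0847 0.1052] F [-8.9  2.2 13.4] M [0.52 1.84 0.02] w 0.0135 q [ 0.13  0.8  -0.56  1.52  0.48  0.96 -0.57]
x [-1.9e-03  2.0e-04 -1.0e+00] yawY deg 0.6
```

Emit:
{"api": "play_rows", "payload": {
  "deltas": [
    [3,0,0,0,0,0,8],
    [3,0,0,0,0,0,8],
    [2,0,0,0,0,0,8]
  ]
}}

```text
clock: 5.4
position: [0.6803, 0.0848, 0.1052]
tool_rot: [-1.763, 1.569, 2.96]
force: [-8.8, 2.8, 13.0]
grip_width: 0.0132
```

Emit:
{"api": "play_rows", "payload": {
  "deltas": [
    [2,0,0,0,0,0,8],
    [2,0,0,0,0,0,8]
  ]
}}

```text
clock: 5.65
position: [0.6843, 0.0849, 0.1052]
tool_rot: [-1.783, 1.569, 2.94]
force: [-9.2, 2.1, 11.9]
grip_width: 0.013
```

Emit:
{"api": "play_rows", "payload": {
  "deltas": [
    [2,0,0,0,0,0,8],
    [2,0,0,0,0,0,8],
    [1,0,0,0,0,0,8],
    [0.5,0,0,0,0,0,8]
  ]
}}

```text
clock: 6.15
position: [0.6898, 0.0849, 0.1053]
tool_rot: [-1.843, 1.569, 2.88]
force: [-8.8, 3.0, 11.8]
grip_width: 0.0133
```

Emit:
{"api": "play_rows", "payload": {
  "deltas": [
    [1,0,0,0,0,0,8],
    [1,0,0,0,0,0,8]
  ]
}}

```text
clock: 6.4
position: [0.6917, 0.0849, 0.1052]
tool_rot: [-1.845, 1.569, 2.878]
force: [-9.7, 3.0, 12.0]
grip_width: 0.0135
```

```bash
python3 - <<'E'
from h import *
state()
crop('scene',290,205,430,305,5,'pics/s3.png')
E
```

```text
6.4 pos [0.6917 0.0849 0.1052] F [-9.7  3.  12. ] M [0.63 1.72 0.02] w 0.0135 q [ 0.12  0.83 -0.56  1.46  0.48  0.99 -0.55]
x [-2.e-03  5.e-04 -1.e+00] yawY deg 0.6
```

View pics/s3.png

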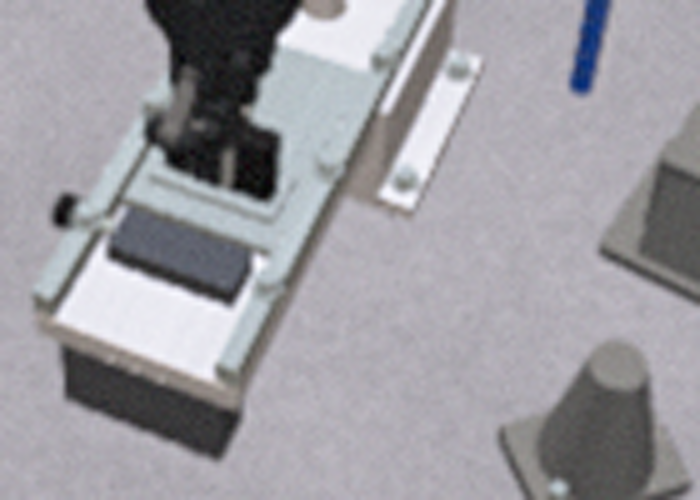

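Emit:
{"api": "play_rows", "payload": {
  "deltas": [
    [0.5,0,0,0,0,0,8],
    [0.5,0,0,0,0,0,8],
    [0.5,0,0,0,0,0,8]
  ]
}}

```text
clock: 6.82
position: [0.6932, 0.085, 0.1052]
tool_rot: [-1.858, 1.569, 2.865]
force: [-8.7, 2.8, 11.0]
grip_width: 0.0132
```

Emit:
{"api": "play_rows", "payload": {
  "deltas": [
    [0.5,0,0,0,0,0,8],
    [0.5,0,0,0,0,0,8]
  ]
}}

```text
clock: 7.08
position: [0.6942, 0.085, 0.1052]
tool_rot: [-1.875, 1.569, 2.848]
force: [-8.6, 2.5, 11.6]
grip_width: 0.0133
```

Emit:
{"api": "play_rows", "payload": {
  "deltas": [
    [0.5,0,0,0,0,0,8],
    [0.5,0,0,0,0,0,8]
  ]
}}

```text
clock: 7.32
position: [0.6952, 0.0849, 0.1052]
tool_rot: [-1.837, 1.569, 2.886]
force: [-9.1, 3.2, 11.3]
grip_width: 0.0137
```

Emit:
{"api": "play_rows", "payload": {
  "deltas": [
    [0.5,0,0,0,0,0,8],
    [0.5,0,0,0,0,0,8]
  ]
}}

```text
clock: 7.58
position: [0.6962, 0.085, 0.1053]
tool_rot: [-1.889, 1.569, 2.834]
force: [-9.4, 3.7, 11.5]
grip_width: 0.0137
```

Emit:
{"api": "play_rows", "payload": {
  "deltas": [
    [0.5,0,0,0,0,0,8],
    [0.5,0,0,0,0,0,8]
  ]
}}

```text
clock: 7.82
position: [0.6972, 0.085, 0.1052]
tool_rot: [-1.89, 1.569, 2.833]
force: [-9.0, 2.8, 11.3]
grip_width: 0.0133
```

Emit:
{"api": "play_rows", "payload": {
  "deltas": [
    [0.5,0,0,0,0,0,8]
  ]
}}

```text
clock: 7.95
position: [0.6977, 0.085, 0.1053]
tool_rot: [-1.89, 1.569, 2.833]
force: [-9.6, 3.6, 11.3]
grip_width: 0.0133
```

Emit:
{"api": "play_rows", "payload": {
  "deltas": [
    [0.5,0,0,0,0,0,8]
  ]
}}

```text
clock: 8.07
position: [0.6982, 0.085, 0.1053]
tool_rot: [-1.898, 1.569, 2.825]
force: [-9.2, 4.0, 11.9]
grip_width: 0.0136
```

Emit:
{"api": "play_rows", "payload": {
  "deltas": [
    [0.3,0,0,0,0,0,8]
  ]
}}

```text
clock: 8.2
position: [0.6985, 0.085, 0.1052]
tool_rot: [-1.921, 1.569, 2.802]
force: [-9.8, 2.9, 11.7]
grip_width: 0.0133
```

Emit:
{"api": "play_rows", "payload": {
  "deltas": [
    [0.3,0,0,0,0,0,8]
  ]
}}

```text
clock: 8.32
position: [0.6988, 0.085, 0.1052]
tool_rot: [-1.87, 1.569, 2.853]
force: [-9.7, 2.7, 12.1]
grip_width: 0.0131
```

Emit:
{"api": "play_rows", "payload": {
  "deltas": [
    [0.3,0,0,0,0,0,8]
  ]
}}

```text
clock: 8.45
position: [0.6991, 0.085, 0.1053]
tool_rot: [-1.887, 1.569, 2.836]
force: [-9.4, 2.8, 11.6]
grip_width: 0.0137
```

Emit:
{"api": "play_rows", "payload": {
  "deltas": [
    [0.3,0,0,0,0,0,8]
  ]
}}

```text
clock: 8.57
position: [0.6994, 0.085, 0.1053]
tool_rot: [-1.901, 1.569, 2.822]
force: [-8.6, 3.2, 11.8]
grip_width: 0.0133
```

```bash
python3 - <<'E'
from h import *
state()
crop('scene',295,225,375,285,10,'pics/s4.png')
E
```

```text
8.57 pos [0.6994 0.085  0.1053] F [-8.6  3.2 11.8] M [ 0.63  1.73 -0.03] w 0.0133 q [ 0.12  0.84 -0.56  1.44  0.48  1.   -0.54]
x [-1.9e-03  6.0e-04 -1.0e+00] yawY deg 0.61
```

View pics/s4.png

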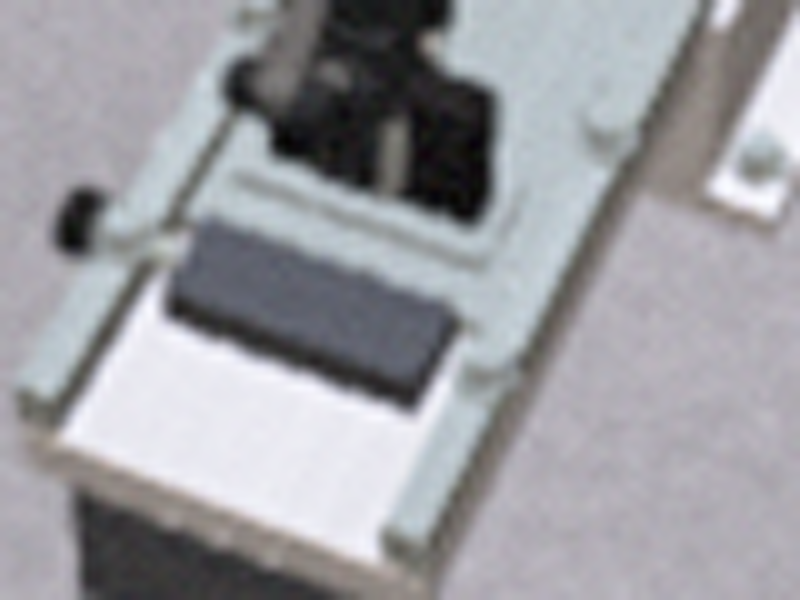

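```bash
python3 - <<'E'
from h import *
a=cv2.imread("pics/scene0.png").astype(int); b=vision.grab_frame("scene")[:,:,::-1].astype(int)
cv2.imwrite("pics/scene_g.png",b)
for im in(a,b):
    g=im[240:272,305:345]; m=((g.mean(2)<95)&(g[:,:,0]-g[:,:,2]>8)); v,u=np.nonzero(m); print(m.sum(),u.mean()+305,v.mean()+240,v.min()+240,v.max()+240)
    # profile along unit axis through the stop's front edge
    print(im[245:270,328].mean(1).astype(int))
E
```

```text
72 327.2083333333333 254.90277777777777 248 262
[231 231 232 235 237 215 143  98  94  98  91  94  98  96  91  76  46  49
 131 214 240 232 228 229 229]
22 329.45454545454544 257.09090909090907 242 262
[178 153 171 191 193 173 125  99  98 105  98  99 102 103 101  73  48  55
 137 222 240 237 236 234 235][ WARN:0@1.181] global loadsave.cpp:1063 imwrite_ Unsupported depth image for selected encoder is fallbacked to CV_8U.
```

Emit:
{"api": "play_rows", "payload": {
  "deltas": [
    [0.3,0,0,0,0,0,8]
  ]
}}

```text
clock: 8.8
position: [0.6997, 0.085, 0.1052]
tool_rot: [-1.89, 1.569, 2.833]
force: [-9.3, 3.3, 12.4]
grip_width: 0.0134
```

Emit:
{"api": "play_rows", "payload": {
  "deltas": [
    [0.3,0,0,0,0,0,8]
  ]
}}

```text
clock: 8.93
position: [0.7, 0.0851, 0.1052]
tool_rot: [-1.907, 1.569, 2.816]
force: [-10.0, 4.7, 11.7]
grip_width: 0.0132
```

Emit:
{"api": "play_rows", "payload": {
  "deltas": [
    [0.3,0,0,0,0,0,8]
  ]
}}

```text
clock: 9.05
position: [0.7003, 0.0851, 0.1053]
tool_rot: [-1.922, 1.569, 2.801]
force: [-9.4, 2.3, 12.1]
grip_width: 0.0136
```

Emit:
{"api": "play_rows", "payload": {
  "deltas": [
    [0.3,0,0,0,0,0,8]
  ]
}}

```text
clock: 9.18
position: [0.7004, 0.085, 0.1053]
tool_rot: [-1.825, 1.568, 2.898]
force: [-11.5, 3.8, 12.4]
grip_width: 0.0133
```

Emit:
{"api": "play_rows", "payload": {
  "deltas": [
    [0.3,0,0,0,0,0,8]
  ]
}}

```text
clock: 9.3
position: [0.7004, 0.085, 0.1052]
tool_rot: [-1.735, 1.568, 2.988]
force: [-14.9, 2.5, 15.8]
grip_width: 0.0136
```

Emit:
{"api": "play_rows", "payload": {
  "deltas": [
    [0,0,0,0,0,0,8],
    [0,0,0,0,0,0,20],
    [0,0,0,0,0,0,36],
    [0,0,1,0,0,0,36]
  ]
}}

```text
clock: 9.8
position: [0.7018, 0.0838, 0.1055]
tool_rot: [-1.172, 1.57, -2.733]
force: [-0.3, -0.1, -0.2]
grip_width: 0.0361
```

Emit:
{"api": "play_rows", "payload": {
  "deltas": [
    [0,0,20,0,0,0,36],
    [0,0,50,0,0,0,36],
    [-10,14,55,0,0,0,60],
    [-25,50,25,0,0,0,70],
    [-25,50,0,0,0,0,75],
    [-30,50,0,0,0,0,75],
    [-30,50,0,0,0,0,75],
    [-35,12,0,0,0,0,75]
  ]
}}

```text
clock: 10.8
position: [0.5448, 0.3137, 0.2572]
tool_rot: [2.9, 1.569, 1.343]
force: [0.5, -0.2, 0.3]
grip_width: 0.075
```

```bash
python3 - <<'E'
from h import *
state()
a=cv2.imread("pics/scene0.png").astype(int);b=crop('top',240,110,340,260,5,'pics/t5.png')
s=vision.grab_frame("scene"); cv2.imwrite("pics/scene5.png",s[:,:,::-1]);
print(s[245:270,328].mean(1).astype(int))
cv2.imwrite("pics/top5.png",b[:,:,::-1])
E
```

```text
10.8 pos [0.5448 0.3137 0.2572] F [ 0.5 -0.2  0.3] M [ 0.05 -0.    0.04] w 0.075 q [-0.19  0.57 -0.66  1.54  0.37  1.16 -0.9 ]
x [ 5.0e-04  2.1e-03 -1.0e+00] yawY deg 0.78
[188 153 154 184 190 167 121  96  99  97  96  96  98 104  91  75  43  55
 132 214 237 235 230 231 232]
```

View pics/t5.png

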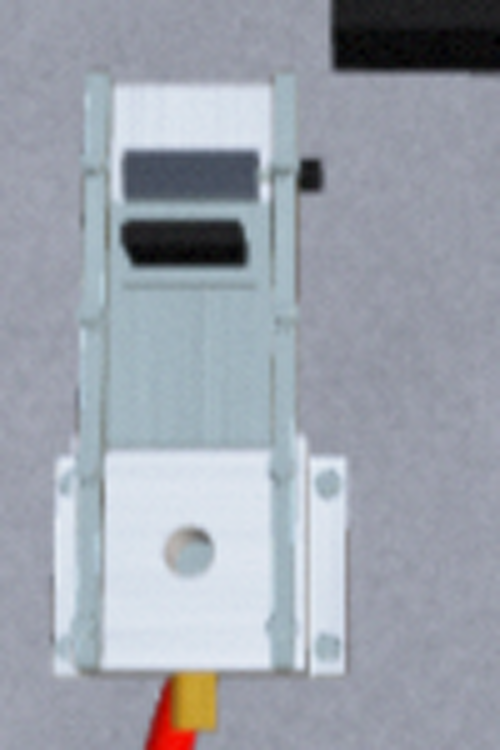

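```bash
python3 - <<'E'
from h import *
np.set_printoptions(precision=4,suppress=True)
b=cv2.imread("pics/top5.png");s=cv2.imread("pics/scene5.png")
g0=proj("top",[.545,.081,.085]);g1=proj("scene",[.545,.081,.085]);print(g0,g1)
for n,im,g in(("top",b,g0),("scene",s,g1)):
    k=8;x,y=int(g[0])-14,int(g[1])-14
    c=cv2.resize(im[y:y+28,x:x+28],None,fx=k,fy=k,interpolation=cv2.INTER_CUBIC)
    m=(c.mean(2)<205).astype(np.uint8)
    cs,_=cv2.findContours(m,cv2.RETR_EXTERNAL,cv2.CHAIN_APPROX_NONE)
    for q in cs:
        if cv2.contourArea(q)>1200 and len(q)>5:
            (u,v),ax,an=cv2.fitEllipse(cv2.convexHull(q)); p=((u+.5)/k-.5+x,(v+.5)/k-.5+y)
            print(n,p,np.array(ax)/k,ray(n,*p,.085))
# can check: rod top black grip via masks
E
```

```text
[277.7209 220.8325] [353.6535 204.5391]
top (277.3910160064697, 219.79125595092773) [10.342  11.0735] [0.5477 0.0819 0.085 ]
scene (337.5584144592285, 215.48942375183105) [ 3.4987 21.9944] [0.6013 0.0566 0.085 ]
scene (354.2666540145874, 205.40365886688232) [7.1064 9.8041] [0.5473 0.0838 0.085 ]
scene (341.4664602279663, 192.94805335998535) [ 8.1653 23.7653] [0.5179 0.0318 0.085 ]
```

Emit:
{"api": "play_rows", "payload": {
  "deltas": [
    [-4,-3,-10,0,0,0,75],
    [0,0,-40,0,0,0,75],
    [0,0,-35,0,0,0,75],
    [0,0,-2,0,0,0,60],
    [0,0,0,0,0,0,40],
    [0,0,0,0,0,0,20],
    [0,0,0,0,0,0,20],
    [0,0,0,0,0,0,20]
  ],
  "grip_force": 50
}}

```text
clock: 11.9
position: [0.5433, 0.3075, 0.1704]
tool_rot: [2.132, 1.569, 0.571]
force: [-1.8, -1.2, 6.4]
grip_width: 0.0249
```

```bash
python3 -c "
from h import *
state()"
```

```text
11.9 pos [0.5433 0.3075 0.1704] F [-1.8 -1.2  6.4] M [-0.1   0.72  0.01] w 0.0249 q [-0.2   0.65 -0.62  1.64  0.44  0.99 -0.96]
x [ 0.0015  0.001  -1.    ] yawY deg 0.56
```

Emit:
{"api": "play_rows", "payload": {
  "deltas": [
    [0,0,8,0,0,0,20],
    [0,0,20,0,0,0,20],
    [0,0,30,0,0,0,20],
    [0,0,40,0,0,0,20],
    [0,0,40,0,0,0,20],
    [0,0,12,0,0,0,20]
  ]
}}

```text
clock: 12.65
position: [0.5433, 0.3076, 0.3226]
tool_rot: [2.1, 1.567, 0.539]
force: [-0.8, 0.7, -3.0]
grip_width: 0.0249
```

Emit:
{"api": "play_rows", "payload": {
  "deltas": [
    [0,-20,0,0,0,0,20],
    [0,-35,0,0,0,0,20],
    [0,-40,0,0,0,0,20],
    [2,-45,0,0,0,0,20],
    [2,-40,0,0,0,0,20],
    [0,-30,0,0,0,0,20],
    [0,-16,0,0,0,0,20],
    [0,0,0,0,0,0,20]
  ]
}}

```text
clock: 13.65
position: [0.5467, 0.08, 0.3184]
tool_rot: [-1.07, 1.57, -2.632]
force: [0.1, 1.1, -2.9]
grip_width: 0.0251
```

```bash
python3 - <<'E'
from h import *
np.set_printoptions(precision=4,suppress=True)
s,R=state()
p=s['position']; tip=p+np.array([0,0,-.15]); print(proj("scene",tip),proj("scene",p),proj("top",tip))
im=vision.grab_frame("scene"); t=vision.grab_frame("top")
cv2.imwrite("pics/s6.png",im[:,:,::-1]);cv2.imwrite("pics/t6.png",t[:,:,::-1])
A=cv2.resize(im[120:240,300:420,::-1],None,fx=3.3,fy=4.5,interpolation=cv2.INTER_CUBIC)
B=cv2.resize(t[140:260,220:340,::-1],None,fx=3.3,fy=4.5,interpolation=cv2.INTER_CUBIC)
cv2.imwrite("pics/st6.png",np.hstack([A,B]))
E
```

```text
13.65 pos [0.5467 0.08   0.3184] F [ 0.1  1.1 -2.9] M [ 0.06 -0.03  0.02] w 0.0251 q [ 0.24  0.38 -0.66  1.66  0.25  1.19 -0.48]
x [-0.0006 -0.0004 -1.    ] yawY deg 0.47
[354.4317 183.6482] [357.2582 139.1482] [274.9791 216.3168]
```

View pics/st6.png

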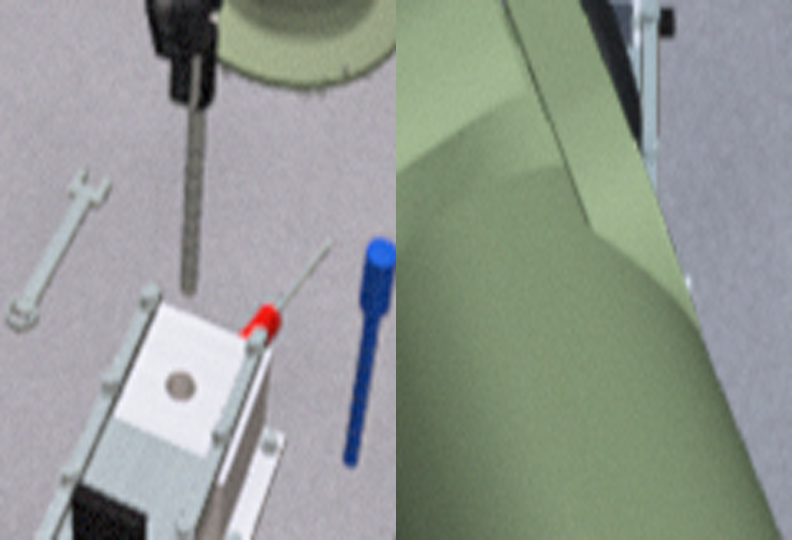

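```bash
python3 - <<'E'
from h import *
np.set_printoptions(precision=4,suppress=True)
im=cv2.imread("pics/s6.png").astype(int)
pts=[]
for v in range(146,183,2):
    r=np.clip(150-im[v,345:372].mean(1),0,None); r[r<12]=0
    u=(r*np.arange(345,372)).sum()/r.sum(); w=(r>0).sum(); pts.append((u,v,w))
pts=np.array(pts); print(pts[::3])
f=np.polyfit(pts[:,1],pts[:,0],1); print(f)
p=np.array([.5467,.08,.3184])
for z in(.168,.31):   # expected axis point projected if rod under TCP at offset dy
    for dy in(0,.002,.004,.006,.008):
        q=proj("scene",[p[0],p[1]+dy,z]); print(z,dy,q, q[0]-np.polyval(f,q[1]))
E
```

```text
[[358.9584 146.       5.    ]
 [358.721  152.       6.    ]
 [358.2671 158.       6.    ]
 [357.8543 164.       5.    ]
 [357.4429 170.       6.    ]
 [356.9784 176.       5.    ]
 [356.7929 182.       5.    ]]
[ -0.0646 368.4927]
0.168 0 [354.4295 183.762 ] -2.19569502531823
0.168 0.002 [355.1259 183.984 ] -1.4849775016830904
0.168 0.004 [355.823  184.2062] -0.7734773945465463
0.168 0.006 [356.521  184.4287] -0.06119341062185413
0.168 0.008 [357.2196 184.6514] 0.6518757462286544
0.31 0 [357.0888 141.9023] -2.2397002705382647
0.31 0.002 [357.8577 142.1215] -1.4566763439675015
0.31 0.004 [358.6275 142.3409] -0.6727024125120806
0.31 0.006 [359.3982 142.5607] 0.11222325376957087
0.31 0.008 [360.1699 142.7807] 0.898102389021858
```

Emit:
{"api": "play_rows", "payload": {
  "deltas": [
    [0.5,-2,-20,0,0,0,20],
    [0,0,-35,0,0,0,20],
    [0,0,-20,0,0,0,20],
    [0,0,-10,0,0,0,20],
    [0,0,-10,0,0,0,20],
    [0,0,0,0,0,0,20]
  ]
}}

```text
clock: 14.5
position: [0.5474, 0.0793, 0.2236]
tool_rot: [-1.815, 1.57, 2.908]
force: [0.0, 0.7, -2.3]
grip_width: 0.0249
```

```bash
python3 - <<'E'
from h import *
state()
crop('scene',320,150,400,230,7,'pics/s7.png')
E
```

```text
14.5 pos [0.5474 0.0793 0.2236] F [ 0.   0.7 -2.3] M [-0.03  0.   -0.01] w 0.0249 q [ 0.21  0.48 -0.63  1.78  0.33  1.   -0.54]
x [-3.e-04  1.e-04 -1.e+00] yawY deg 0.59
```

View pics/s7.png

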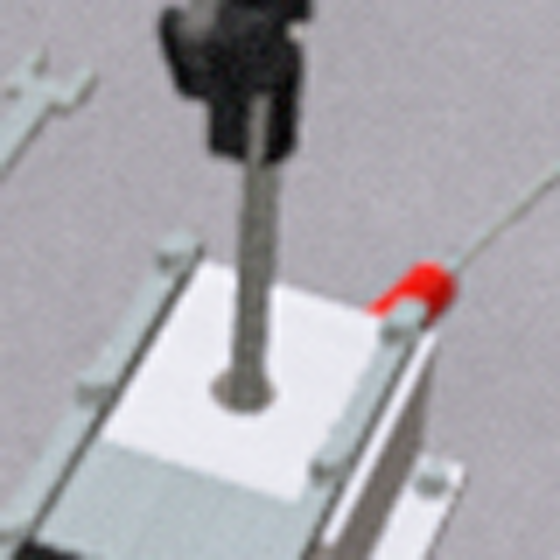

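Emit:
{"api": "play_rows", "payload": {
  "deltas": [
    [0,-2.5,0,0,0,0,20],
    [0,0,-10,0,0,0,20],
    [0,0,-10,0,0,0,20],
    [0,0,-5,0,0,0,20],
    [0,0,-2,0,0,0,20],
    [0,0,0,0,0,0,20]
  ]
}}

```text
clock: 15.3
position: [0.5474, 0.0766, 0.1967]
tool_rot: [-1.848, 1.571, 2.874]
force: [0.9, -0.5, -1.9]
grip_width: 0.0248
```

Emit:
{"api": "play_rows", "payload": {
  "deltas": [
    [0,0,-2,0,0,0,20],
    [0,0,-1.5,0,0,0,20],
    [0,0,-1,0,0,0,20]
  ]
}}

```text
clock: 15.68
position: [0.5474, 0.0765, 0.1922]
tool_rot: [-0.508, 1.571, -2.069]
force: [-0.8, -0.0, -2.5]
grip_width: 0.025
```

```bash
python3 - <<'E'
from h import *
state()
im=vision.grab_frame('scene'); cv2.imwrite('pics/s8.png',im[:,:,::-1])
for v in (202,204,206): print(im[v,344:366].mean(1).astype(int))
E
```

```text
15.68 pos [0.5474 0.0765 0.1922] F [-0.8 -0.  -2.5] M [ 0.02  0.01 -0.01] w 0.025 q [ 0.2   0.51 -0.61  1.81  0.36  0.93 -0.56]
x [-0. -0. -1.] yawY deg 0.56
[236 236 236 238 237 238 240 216 128  98 101 100 138 210 238 236 233 234
 232 234 233 234]
[234 234 236 234 237 232 188 134 102  95 107  96 101 133 183 230 237 235
 234 233 232 233]
[234 234 235 237 236 230 176 118  94 105 106 104 107 122 137 196 238 237
 233 235 235 234]
```

Emit:
{"api": "play_rows", "payload": {
  "deltas": [
    [0,0,-1,0,0,0,20],
    [0,0,-1,0,0,0,20]
  ]
}}

```text
clock: 15.98
position: [0.5474, 0.0765, 0.1903]
tool_rot: [1.82, 1.571, 0.259]
force: [0.2, -0.6, -3.1]
grip_width: 0.0249
```

Emit:
{"api": "play_rows", "payload": {
  "deltas": [
    [0,0,-1,0,0,0,20],
    [0,0,-1,0,0,0,20]
  ]
}}

```text
clock: 16.23
position: [0.5474, 0.0765, 0.1882]
tool_rot: [-2.04, 1.571, 2.682]
force: [0.0, -0.7, -3.2]
grip_width: 0.025
```

Emit:
{"api": "play_rows", "payload": {
  "deltas": [
    [0,0,-1,0,0,0,20],
    [0,0,-1,0,0,0,20]
  ]
}}

```text
clock: 16.48
position: [0.5474, 0.0765, 0.1862]
tool_rot: [-2.516, 1.571, 2.206]
force: [-0.1, -0.3, -2.8]
grip_width: 0.0248
```

Emit:
{"api": "play_rows", "payload": {
  "deltas": [
    [0,0,-1,0,0,0,20],
    [0,0,-1,0,0,0,20]
  ]
}}

```text
clock: 16.73
position: [0.5474, 0.0766, 0.1842]
tool_rot: [-2.532, 1.571, 2.19]
force: [1.0, -0.2, -3.4]
grip_width: 0.0249
```

Emit:
{"api": "play_rows", "payload": {
  "deltas": [
    [0,0,-1,0,0,0,20],
    [0,0,-1,0,0,0,20]
  ]
}}

```text
clock: 16.98
position: [0.5474, 0.0765, 0.1822]
tool_rot: [1.058, 1.571, -0.503]
force: [0.3, -0.5, -3.6]
grip_width: 0.025
```

Emit:
{"api": "play_rows", "payload": {
  "deltas": [
    [0,0,-1,0,0,0,20],
    [0,0,-1,0,0,0,20]
  ]
}}

```text
clock: 17.23
position: [0.5474, 0.0766, 0.1802]
tool_rot: [0.438, 1.571, -1.123]
force: [-0.2, 0.1, -2.8]
grip_width: 0.025
```

Emit:
{"api": "play_rows", "payload": {
  "deltas": [
    [0,0,-1,0,0,0,20],
    [0,0,-1,0,0,0,20]
  ]
}}

```text
clock: 17.48
position: [0.5474, 0.0766, 0.1782]
tool_rot: [1.331, 1.571, -0.23]
force: [0.9, 0.1, -2.9]
grip_width: 0.025
```

Emit:
{"api": "play_rows", "payload": {
  "deltas": [
    [0,0,-1,0,0,0,20],
    [0,0,-1,0,0,0,20]
  ]
}}

```text
clock: 17.73
position: [0.5474, 0.0765, 0.1762]
tool_rot: [-2.156, 1.571, 2.566]
force: [0.7, -0.1, -2.5]
grip_width: 0.0248
```

Emit:
{"api": "play_rows", "payload": {
  "deltas": [
    [0,0,-1,0,0,0,20],
    [0,0,-1,0,0,0,20]
  ]
}}

```text
clock: 17.98
position: [0.5474, 0.0765, 0.1742]
tool_rot: [-1.638, 1.571, 3.084]
force: [-0.5, 0.3, -2.1]
grip_width: 0.025
```

Emit:
{"api": "play_rows", "payload": {
  "deltas": [
    [0,0,-1,0,0,0,20]
  ]
}}

```text
clock: 18.1
position: [0.5475, 0.0765, 0.1732]
tool_rot: [1.654, 1.571, 0.093]
force: [-0.5, 0.2, -1.8]
grip_width: 0.0247
```

Emit:
{"api": "play_rows", "payload": {
  "deltas": [
    [0,0,-1,0,0,0,20]
  ]
}}

```text
clock: 18.23
position: [0.5475, 0.0766, 0.1722]
tool_rot: [2.679, 1.571, 1.118]
force: [0.2, 0.7, -1.8]
grip_width: 0.0251
```

Emit:
{"api": "play_rows", "payload": {
  "deltas": [
    [0,0,-1,0,0,0,20]
  ]
}}

```text
clock: 18.35
position: [0.5474, 0.0766, 0.1712]
tool_rot: [-2.349, 1.571, 2.373]
force: [0.1, 0.6, -2.2]
grip_width: 0.0252
```

Emit:
{"api": "play_rows", "payload": {
  "deltas": [
    [0,0,-1,0,0,0,20]
  ]
}}

```text
clock: 18.48
position: [0.5478, 0.0768, 0.1708]
tool_rot: [1.778, 1.57, 0.217]
force: [-1.2, 0.3, 16.6]
grip_width: 0.0248
```

Emit:
{"api": "play_rows", "payload": {
  "deltas": [
    [0,0,-0.0,0,0,0,20],
    [0,0,0.2,0,0,0,20]
  ]
}}

```text
clock: 18.73
position: [0.5476, 0.0767, 0.1709]
tool_rot: [1.649, 1.57, 0.088]
force: [-1.2, 0.2, 3.3]
grip_width: 0.0246
```

Emit:
{"api": "play_rows", "payload": {
  "deltas": [
    [0,0,0,0,0,0,20],
    [0,0,0,0,0,0,20],
    [0,0,0,0,0,0,20],
    [0,0,0,0,0,0,20],
    [0,0,0,0,0,0,20],
    [0,0,0,0,0,0,20],
    [0,0,0,0,0,0,20]
  ]
}}

```text
clock: 19.6
position: [0.5476, 0.0767, 0.1708]
tool_rot: [1.739, 1.57, 0.178]
force: [-0.1, -1.7, 6.9]
grip_width: 0.0249
```

Emit:
{"api": "play_rows", "payload": {
  "deltas": [
    [0,0,0,0,0,0,20],
    [0,0,0,0,0,0,20],
    [0,0,0,0,0,0,20],
    [0,0,0,0,0,0,20],
    [0,0,0,0,0,0,20]
  ]
}}

```text
clock: 20.23
position: [0.5477, 0.0767, 0.1709]
tool_rot: [1.74, 1.57, 0.179]
force: [-1.2, -1.4, 6.9]
grip_width: 0.0251
```

Emit:
{"api": "play_rows", "payload": {
  "deltas": [
    [0,0,0,0,0,0,28],
    [0,0,0,0,0,0,34],
    [0,0,0,0,0,0,45],
    [0,0,0,0,0,0,60],
    [0,0,0,0,0,0,70],
    [0,0,15,0,0,0,70],
    [0,0,40,0,0,0,70],
    [0,0,50,0,0,0,70]
  ]
}}

```text
clock: 21.22
position: [0.547, 0.0766, 0.2772]
tool_rot: [-1.892, 1.57, 2.83]
force: [0.4, -0.4, 0.6]
grip_width: 0.0701
```

Emit:
{"api": "play_rows", "payload": {
  "deltas": [
    [0,0,50,0,0,0,70],
    [-10,-40,20,0,0,0,70],
    [-10,-50,0,0,0,0,70],
    [0,-55,0,0,0,0,70],
    [0,-55,0,0,0,0,70],
    [0,-50,0,0,0,0,70],
    [0,0,0,0,0,0,70]
  ]
}}

```text
clock: 22.1
position: [0.5267, -0.1772, 0.346]
tool_rot: [-0.127, 1.57, -1.694]
force: [-0.9, 0.7, 0.5]
grip_width: 0.0699
```

```bash
python3 - <<'E'
from h import *
state()
im=vision.grab_frame("scene"); t=vision.grab_frame("top")
A=cv2.resize(im[150:270,295:395,::-1],None,fx=4,fy=4.5,interpolation=cv2.INTER_CUBIC)
B=cv2.resize(t[120:240,230:330,::-1],None,fx=4,fy=4.5,interpolation=cv2.INTER_CUBIC)
cv2.imwrite("pics/st9.png",np.hstack([A,B]))
print(im[245:270,328].mean(1).astype(int))
E
```

```text
22.1 pos [ 0.5267 -0.1772  0.346 ] F [-0.9  0.7  0.5] M [0.02 0.02 0.01] w 0.0699 q [ 0.65  0.35 -0.58  1.61  0.2   1.24  0.04]
x [-1.e-04 -7.e-04 -1.e+00] yawY deg 0.25
[190 152 156 187 195 167 122  94  95  97  98  98  99  99  97  75  49  57
 132 213 236 236 231 230 230]
```

View pics/st9.png

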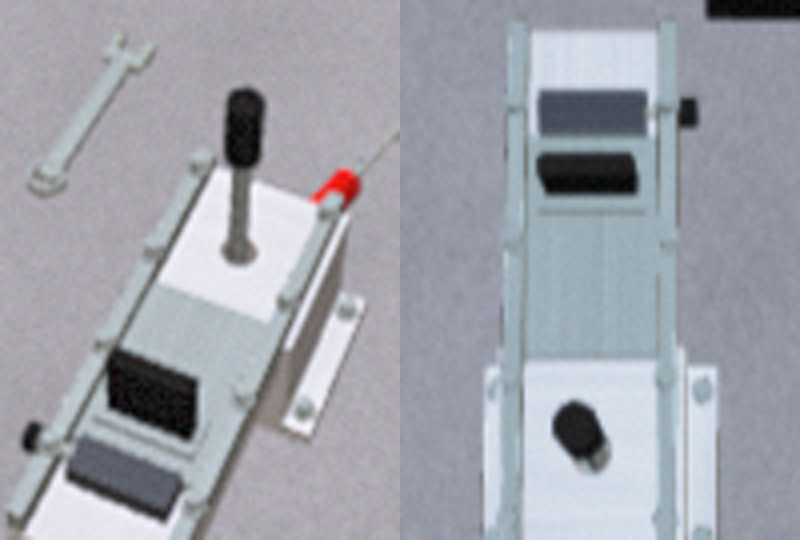

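The rod stands upright in the middle of the bore at about (239,245) in the left view. The shutter sits against the stop, and the stop's pixel profile matches the first picture. The gripper is clear, so I'm handing in.

```bash
python3 -c "
from h import *
print(workorder.job_done())"
```

```text
the job is handed in; nothing more can be done
None
```

The job is done and handed in at about 22 s on the clock. The shutter rests against the stop, and the depth rod stands released in the bore.

- **Shutter:** I pulled it about 73 mm. Sliding friction read about 9 N, and the pull rose to about 15 N when the shutter stopped moving, so it pressed on the stop with roughly 5–6 N. The stop's edge sits at the same pixels before the pull, after it and at the end, so I saw no shift.
- **Rod:** It bottomed out about 65 mm below the mouth, which is inside the expected 43–70 mm. First contact was firmer than intended, about 19 N for roughly a quarter of a second. I eased that to about 6–9 N and held it for around 1.5 s before letting go.
- **Final view:** The rod is upright and central in the bore, and the gripper is clear and touching nothing. I steered clear of the bystanders, but the last close-up shows only the unit, the wrench and part of the screwdriver.
- **Disagreement between cameras:** The two views differed by about 2 mm on the bore's sideways position and by up to 9 mm on the holder hole's. I centred the rod in the bore using the scene camera.

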